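# Hang the slide carrier on the tilting stage and hold it flush

## Robot

A 6-joint arm with a two-finger parallel gripper is mounted at the origin on a cart in front of the work surface, level with it; the furniture and walls round the work are solid. World frame = base frame: x ahead of the robot, y to its left, z up, the work surface at z = 0. Lengths are in mm, angles in rad, forces in N, time in s.
With the tool pointing down it reaches from about 275 to 1000 mm from the base axis. Payload 8.4 kg.
Tool frame: the origin (TCP) lies at the very end of the fingers, on their centre line; the grasp point (between the pads) lies 19 mm behind it; z points along the fingers, x is the direction in which the jaws open and shut, and the axes are right-handed (so a half turn about z gives the same grasp; the last joint's range is limited). The gripper opens to 85 mm and grips with 20 to 120 N. Pads are 22 mm wide; open, the fingers measure 114 mm over their backs; the gripper's body (76 mm by 85 mm) begins 54 mm behind the grasp point. The pads swing forward as they close: fully open they stand 13 mm farther back than shut.
Start: joints at [-1.126, 0.353, 1.633, -0, 1.155, -0.002], TCP at [270.05, -563.65, 231.281] pointing down, gripper open.
Joint ranges: [-2.63, 2.63], [-0.92, 2.1], [0.06, 2.66], [-1.3, 4.44], [0, 2.69], [-3.02, 3.02]. Speed limits (rad/s): [2.22, 2.22, 2.79, 3.14, 3.14, 3.14].

## Interface

Orientations are given as [roll, pitch, yaw] about the fixed x, y, z axes, in that order (R = Rz(yaw) Ry(pitch) Rx(roll)).
In Python, from rig import r gives the robot as it stands.
- The arm moves only by the tool arm_command, never from a script. Its argument "targets" is a list of rows, each a list of 6 numbers: the shift along the tool's x, y, z in m, then the turn, a rotation vector about the tool's x, y, z in rad. A call has 1 to 20 rows; each row shifts and turns the commanded pose from where the row before left it, along the tool's axes as they then stand; what a row does not reach is not made up. A row lasts 1/12 s, in which the tool goes at most 41.7 mm and 7.16 degrees, less where a joint would pass 70% of its speed; a pose out of reach is approached as far as the arm can. A call is refused whole if a number of a shift passes 0.0417 or a number of a turn 0.125, either way. A call with a gripper value outside its range is refused whole. "fingers" is the finger opening in m, from 0 to 0.0854, set as the call begins (left out, the last holds). The fingers move at their own pace and stop on an object; "squeeze" is the grip in N (left out, the last holds). Time passes only in rows, so rows that do not move let the fingers close. It gives the time, the measured TCP pose, the force and the opening at its end, in the units of the state.
- r.sense(): the state, without advancing time (a new reading comes with each control period).
- r.grab_frame(name): name is "side" or "top" or "wrist"; returns a dict with "image" (480x640x3 uint8, blue, green, red), "fx", "fy", "cx", "cy" (pixels), "k1" (the pictures are not rectified: a ray, as slopes to the right and down, at radius r is drawn at 1 + k1 r^2 times it, then the intrinsics apply), "xyz" and "orientation" of the camera in the world. Camera axes: x right, y down, z forward; pixel columns grow to the right and rows downward; lengths in mm; the calibration is good to about 2 mm. A picture is of the moment at which its call begins. There is no depth.
- r.sign_off(): hands the job in, once; it reports no verdict.
The state is a dict: "clock": time; "qpos": joint angles; "qvel": joint speeds; "joint_efforts": joint torques, N m; "eef_pos": TCP position; "tcp_rot": TCP orientation; "contact_force": force on the tool from outside, world axes, zero at the start; "wrist_torque": the same for the moment, N m; "opening": opening from 0.0 (shut) to 1.0 (fully open).
Only numpy, scipy, OpenCV 4.12 (cv2) and the standard library are available. Lean on these libraries where they do the work, as an engineer would, in place of code of your own. Each camera call takes 0.05 s, during which the arm holds its last target.

## Task

Pick up the slide carrier by its bridge handle and hang it by its hole over the peg on the tilting stage, lined up with the stage. Then tilt it, feeling for the slope, until its whole underside lies flush on the sloped face, and finish while still gripping the handle and pressing the carrier lightly but firmly against the face (more than its own weight, not hard). Do not shift the stage's tilt setting, and leave the bottle, the dish and the timer where they are.

Things in the scene. Friction and masses are not known exactly. Their poses are not given: they have to be found in the camera images.
- stage: Fixed bare-aluminium tilting stage: base 130 x 130 x 12 mm, two cheeks (outer faces y = +-59 mm, 83 mm high) and between them a face plate 136 (x) x 84 (y) mm on a stiff hinge along y, 78 mm above the worktop. The face slopes up towards +x, away from the robot, by 0.1 to 0.32 rad, differing from start to start; it keeps its angle under a light push. Origin: centre of the underside; z up.
- face_centre (a point): Centre of the upper surface of the sloped face plate (12 mm off the hinge axis). z is the face's normal, x points up the slope towards the peg, y lies along the hinge.
- peg_base (a point): Where the peg stands on the face, 52 mm up the slope from face_centre; same axes as face_centre. The peg is steel, 8 mm thick, stands square to the face (along z) and is 24 mm long, its last 6 mm tapering to 3 mm.
- carrier_under (a point): Centre of the flat underside of the loose slide carrier, below the middle of its handle: aluminium plate 5 mm thick, 60 mm wide (y), from x = -51 to +69 mm. z: the plate's normal, up through the handle; x: towards the end with the hole. It starts lying flat on the worktop, hole end away from the robot. Home on the stage, this point is on face_centre with the same axes.
- carrier_hole (a point): Centre, at the underside, of the round hole through the carrier's plate: 14 mm wide, 52 mm in x from carrier_under; same axes.
- carrier_handle (a point): Centre of the bar of the carrier's bridge handle, 40 mm above the underside: bar 72 mm long (x), 10 mm thick (y), 18 mm high (z), on a leg at each end, 60 mm clear between the legs, 26 mm clear under the bar above the plate. Grip it across its 10 mm, fingers pointing along -z. Same axes as carrier_under.
- bottle: Small glass reagent bottle with ribbed screw cap, 46 mm wide, 85 mm high, bystander; origin at the centre of its underside.
- dish: Culture dish, 62 mm wide, 15 mm high, bystander; origin at the centre of its underside.
- countdown: Small white timer lying on its back, 58 x 62 x 17 mm, bystander; origin at the centre of its underside.
- peg_tip (a point): Tip of the peg, 24 mm off the face above peg_base; same axes as face_centre.
- carrier: The loose slide carrier as a whole, 120 x 60 x 49 mm, 0.1 to 0.17 kg; origin and axes as carrier_under.
Things that resemble listed ones, but are neither listed nor needed, are in the scene too. What is shaped like the carrier but yellow is not meant.

How it is judged:
By the outcome, as a careful person would: the job done as asked, in the order asked, and still so for the second after the job is handed in, while the arm keeps its last pose, push and grip.
It also fails if it takes over 58 s, if anything falls off the work surface, if the arm or the gripper's body presses on something with over 40 N, if the wrist force passes 120 N, or if a joint passes its speed limit or range.

## Working session

There is one attempt and no reset: what is moved stays moved. The work goes in short steps, Python scripts to look and compute and a tool call to move; the robot and the scene stay as the last step left them, time stands still between calls to the robot, and variables do not carry over. Pictures are saved under pics/ and viewed, and the job is handed in when it is done.

Besides the shell and the picture viewer there is one more tool, called after "Request:" as name(argument=value, ...) on one line, values as JSON. arm_command: Moves the arm, as the interface text tells. Its arguments: {"type":"object","properties":{"targets":{"type":"array"},"fingers":{"type":"number"},"squeeze":{"type":"number"}},"required":["targets"]}

```bash
ls; mkdir -p pics
python3 - <<'E'
from rig import r
import cv2
print(r.sense())
for n in ("side","top","wrist"):
    f=r.grab_frame(n); cv2.imwrite(f"pics/{n}0.png",f["image"]); f.pop("image"); print(n,f)
E
```

```text
pics
{'clock': 0.0, 'qpos': array([-1.12641079e+00,  3.53645176e-01,  1.63410066e+00,  2.74964732e-05,
        1.15520718e+00, -2.40546777e-03]), 'qvel': array([-0.00157606,  0.00080528,  0.00120095,  0.00322627, -0.00026447,
       -0.00025914]), 'joint_efforts': array([ 3.42553474e-03, -6.05252266e+01, -3.42072916e+01, -1.12062389e-05,
        9.20211605e-03, -7.88765448e-06]), 'eef_pos': array([ 269.85369996, -563.23271742,  230.57786009]), 'tcp_rot': array([-3.14156424e+00,  1.36029877e-03, -1.12401642e+00]), 'contact_force': array([ 0.14162771,  1.2307236 , -0.31244643]), 'wrist_torque': array([0.02132379, 0.01806172, 0.01949024]), 'opening': 0.9996578468559051}
side {'fx': 441.2199566504351, 'fy': 441.2199566504351, 'cx': 313.5656801287047, 'cy': 239.07505134569013, 'k1': -0.006329694413336334, 'xyz': array([643.01773312, 766.49254762, 734.84525645]), 'orientation': array([-2.26406404,  0.01221698,  3.04681344])}
top {'fx': 439.04830678130753, 'fy': 439.04830678130753, 'cx': 321.0200778226974, 'cy': 234.5802937616406, 'k1': -0.06094309918693392, 'xyz': array([ 381.74257253,  -21.3168942 , 1035.36524033]), 'orientation': array([-2.93025196,  0.00299724, -1.65612284])}
wrist {'fx': 400.94602237728583, 'fy': 400.94602237728583, 'cx': 318.07350641940104, 'cy': 239.391188019399, 'k1': -0.047836043139928605, 'xyz': array([ 341.21724647, -530.01965709,  373.69705432]), 'orientation': array([ 2.82871362e+00,  8.77675215e-04, -1.12272776e+00])}
```

View pics/top0.png

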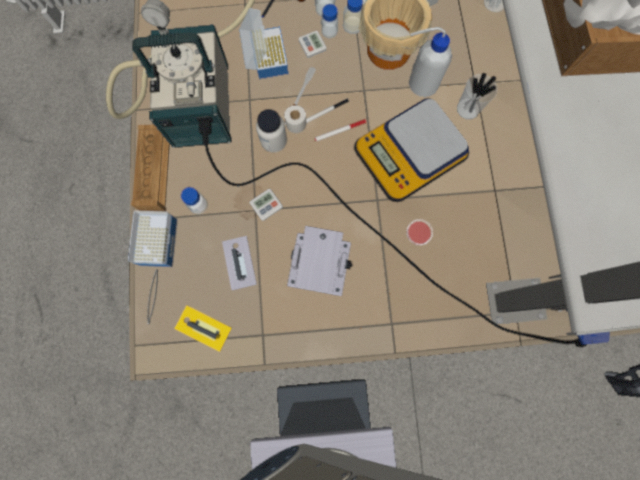

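View pics/side0.png

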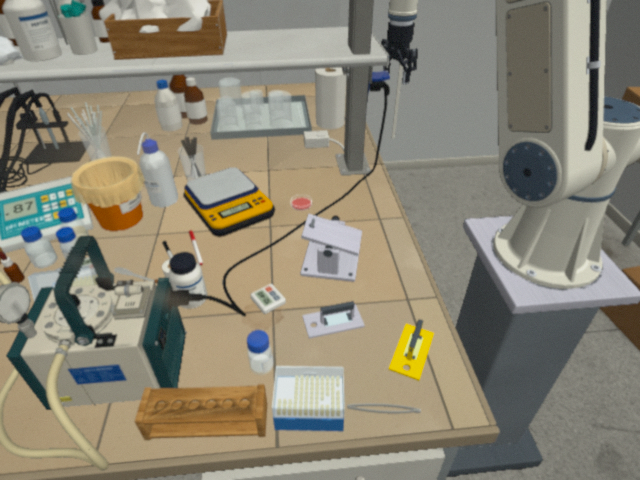

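View pics/wrist0.png

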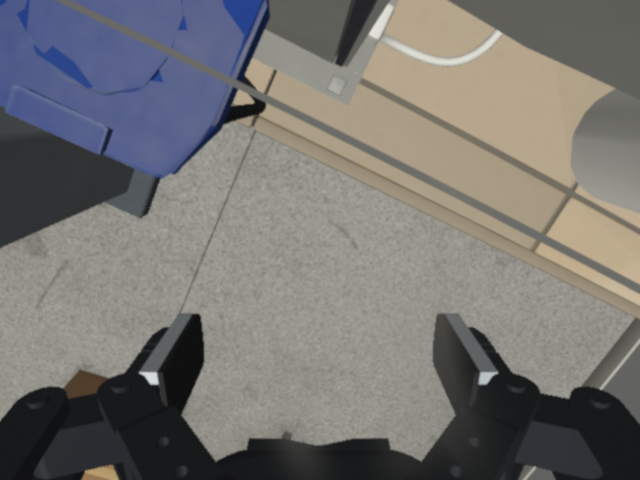

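```bash
cat > h.py <<'E'
import numpy as np, cv2
from scipy.spatial.transform import Rotation as Ro
def R(o): return Ro.from_euler('xyz',o).as_matrix()
def ray(f,u,v):
    K=np.array([[f['fx'],0,f['cx']],[0,f['fy'],f['cy']],[0,0,1]])
    x,y=(u-f['cx'])/f['fx'],(v-f['cy'])/f['fy']
    xd,yd=x,y
    for _ in range(20):
        s=1+f['k1']*(x*x+y*y); x,y=xd/s,yd/s
    return np.array(f['xyz']),R(f['orientation'])@np.array([x,y,1.])
def onz(f,u,v,z=0):
    c,d=ray(f,u,v); return c+d*(z-c[2])/d[2]
def tri(obs):
    A=np.zeros((3,3));b=np.zeros(3);L=[]
    for f,u,v in obs:
        c,d=ray(f,u,v);d=d/np.linalg.norm(d);P=np.eye(3)-np.outer(d,d);A+=P;b+=P@c;L.append((c,P))
    p=np.linalg.solve(A,b); return p,[float(np.linalg.norm(P@(p-c))) for c,P in L]
def proj(f,p):
    q=R(f['orientation']).T@(np.array(p)-f['xyz']);x,y=q[:2]/q[2];s=1+f['k1']*(x*x+y*y)
    return np.array([f['fx']*x*s+f['cx'],f['fy']*y*s+f['cy']])
def crop(f,name,x0,y0,x1,y1,k):
    cv2.imwrite(f'pics/{name}.png',cv2.resize(f['image'][y0:y1,x0:x1],None,fx=k,fy=k,interpolation=cv2.INTER_CUBIC))
E
python3 - <<'E'
from rig import r
from h import *
import pickle
t=r.grab_frame('top');s=r.grab_frame('side')
pickle.dump((t,s),open('f0.pkl','wb'))
crop(t,'tc',170,215,370,355,4);crop(s,'sc',240,205,440,345,4)
print('post',onz(t,490,290),onz(t,490,318),onz(s,340,165), onz(s,370,170))
print('shelf front edge', [onz(t,545,200,z) for z in (0,300,400)])
print(tri([(t,565,305),(s,345,55)]))
E
```

```text
post [ 435.16359846 -424.56591501    0.        ] [ 370.40272147 -414.19238168    0.        ] [ 446.71499898 -481.95957731    0.        ] [ 355.78061244 -439.79940734    0.        ]
shelf front edge [array([ 643.21962068, -600.75463867,    0.        ]), array([ 567.45590814, -432.86091714,  300.        ]), array([ 542.20133729, -376.89634329,  400.        ])]
(array([ 417.79680614, -405.53990951,  364.46996151]), [36.11498187212272, 36.114981872122684])
```

View pics/tc.png

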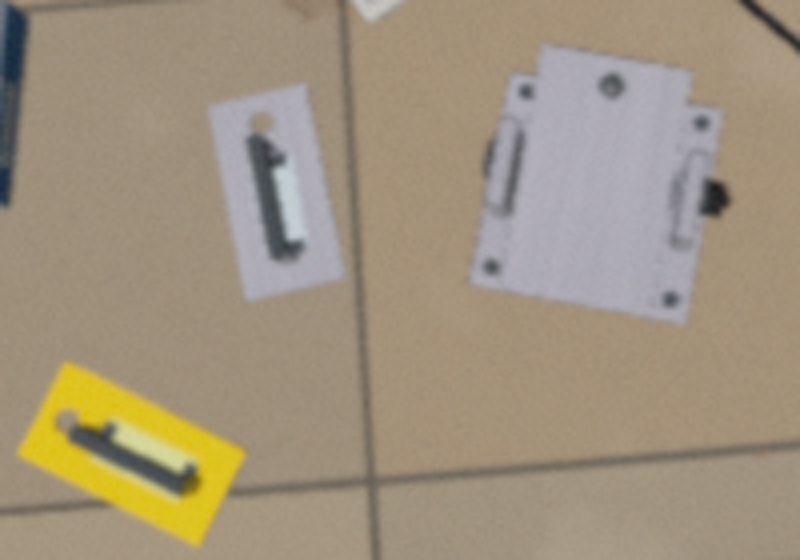

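View pics/sc.png

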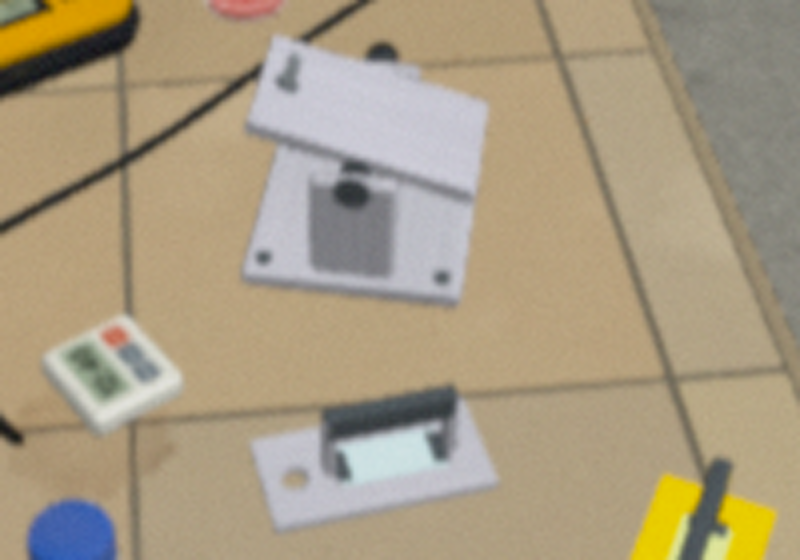

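Run:
```python
from h import *
import pickle
t,s=pickle.load(open('f0.pkl','rb'))
T=lambda x,y:(x/4+170-.375,y/4+215-.375)
S=lambda x,y:(x/4+240-.375,y/4+205-.375)
for n,f,(x0,y0,x1,y1) in(('top',t,(215,230,262,295)),('side',s,(295,295,370,340))):
    im=f['image'][y0:y1,x0:x1]; hsv=cv2.cvtColor(im,cv2.COLOR_BGR2HSV)
    m=((hsv[...,1]<45)).astype(np.uint8)*255
    m=cv2.morphologyEx(m,cv2.MORPH_CLOSE,np.ones((9,9)))
    m=cv2.morphologyEx(m,cv2.MORPH_OPEN,np.ones((5,5)))
    cs,_=cv2.findContours(m,0,2);c=max(cs,key=cv2.contourArea)
    cv2.imwrite(f'pics/m{n}.png',cv2.resize(np.hstack([im,cv2.cvtColor(m,8)]),None,fx=5,fy=5))
    if n=='top':
        b=cv2.boxPoints(cv2.minAreaRect(c))+[x0,y0]
        P=np.array([onz(f,u,v,5)[:2] for u,v in b]);print(n,P,P.mean(0))
        for i in range(4): d=P[(i+1)%4]-P[i];print(np.linalg.norm(d),np.degrees(np.arctan2(d[1],d[0])))
print('bar top',[onz(f,*T(*p),49)[:2] for f,p in((t,(258,140)),(t,(286,257)))])
print('hole',onz(t,*T(262,122),5),onz(s,*S(295,478),5))
print('side bar top ends',onz(s,*S(325,415),49),onz(s,*S(455,392),49))
bt=[onz(t,*T(*p),14)[:2] for p in((491,266),(525,92),(702,122),(670,299))]
bt=np.array(bt);print('bolts',bt,bt.mean(0))
for i in range(4): d=bt[(i+1)%4]-bt[i];print(np.linalg.norm(d),np.degrees(np.arctan2(d[1],d[0])))
print('peg',tri([(t,*T(612,83)),(s,*S(292,60))]))
```

```text
top [[610.3147415  206.02609218]
 [617.96174302 140.58902805]
 [483.9873936  121.54618417]
 [476.65886584 185.31099762]] [547.23068599 163.36807551]
65.88236481229602 -83.33462412447797
135.3209377935639 -171.9102824001214
64.184567873539 96.55627149296923
135.25164783061226 8.810077347603615
bar top [array([574.83878028, 164.6726356 ]), array([506.48482939, 151.89406521])]
hole [594.19015029 170.08386461   5.        ] [595.62313077 169.48116872   5.        ]
side bar top ends [579.36036968 166.32466489  49.        ] [510.77285677 157.84068353  49.        ]
bolts [[495.59949155  38.97411179]
 [597.07290139  11.38472654]
 [569.99958171 -91.61629983]
 [467.62392865 -63.07890837]] [532.57397582 -26.08409247]
105.15715421198637 -15.210342428768925
106.4996529096027 -104.72680286192958
106.27867637035834 164.42409549872983
105.81800906015972 74.67022260905779
peg (array([575.73550684, -38.65784422, 121.60585426]), [0.4491480732163609, 0.44914807321618966])
```

View pics/mtop.png

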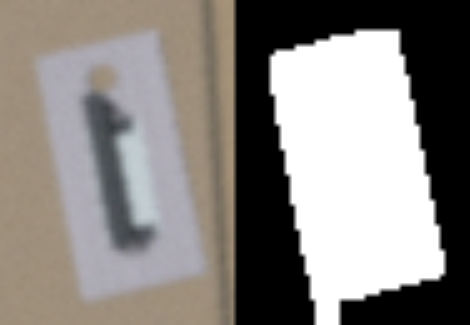

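Run:
```python
from h import *
import pickle
t,s=pickle.load(open('f0.pkl','rb'))
print(proj(t,[270,-563,231]),proj(s,[270,-563,231]))
print('blue',tri([(t,592,338),(s,378,78)]))
print('shelf left-front corner', tri([(t,575,340),(s,385,60)]),tri([(t,575,310),(s,375,70)]))
for z in(200,300,350,400,450,500): print(z,onz(t,500,0,z)[:2],onz(t,575,330,z)[:2],onz(s,0,85,z)[:2],onz(s,385,55,z)[:2])
crop(s,'s1',300,0,500,150,4);crop(t,'t1',460,220,640,400,4)
```

```text
[623.5529708  361.87340204] [394.81807454  83.07937068]
blue (array([ 331.85021877, -487.51450158,  274.90466324]), [10.328444830498672, 10.328444830498796])
shelf left-front corner (array([ 336.0978136 , -413.56771459,  349.36953894]), [8.806276912158145, 8.80627691215824]) (array([ 369.04978182, -435.98199833,  318.87922849]), [4.0571237510214715, 4.057123751021715])
200 [1068.18399069 -485.2142516 ] [ 334.28890433 -499.19024116] [1563.66126312 -800.66494829] [ 215.49361112 -933.99129535]
300 [ 986.01138103 -429.68197243] [ 339.9694936  -441.98492259] [1391.52857261 -507.65356285] [ 295.42778214 -616.05188718]
350 [ 944.9250762  -401.91583284] [ 342.80978823 -413.3822633 ] [1305.46222735 -361.14787012] [ 335.39486765 -457.0821831 ]
400 [ 903.83877137 -374.14969325] [ 345.65008287 -384.77960402] [1219.3958821 -214.6421774] [ 375.36195317 -298.11247902]
450 [ 862.75246654 -346.38355366] [ 348.4903775  -356.17694473] [1133.32953684  -68.13648468] [ 415.32903868 -139.14277493]
500 [ 821.66616171 -318.61741407] [ 351.33067214 -327.57428545] [1047.26319159   78.36920804] [455.29612419  19.82692915]
```

View pics/s1.png

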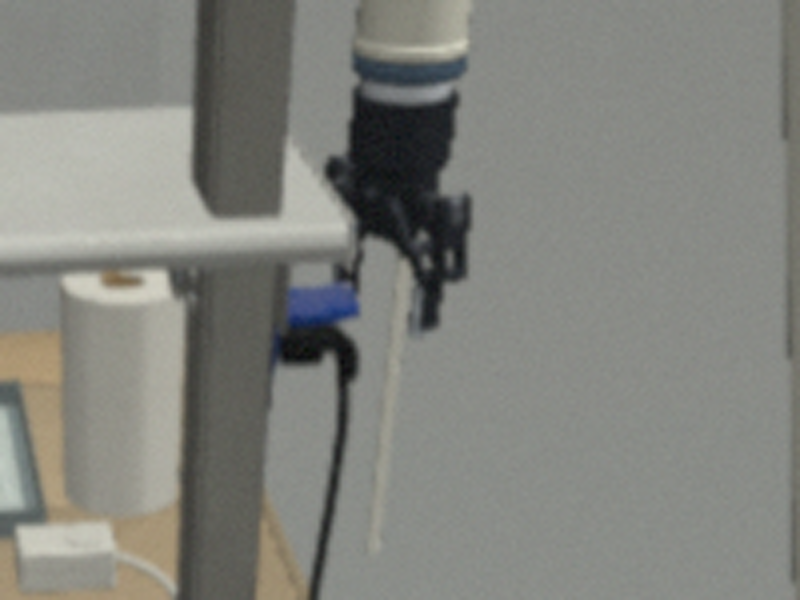

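View pics/t1.png

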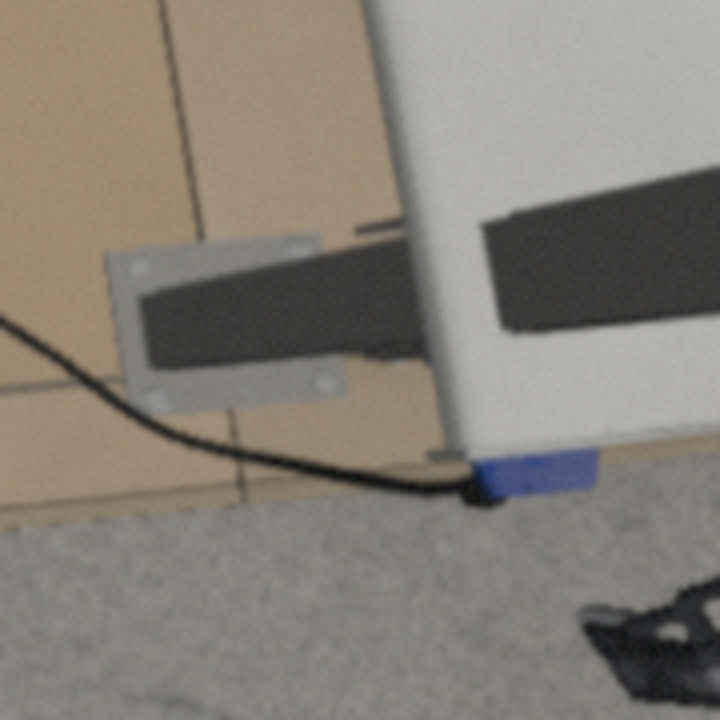

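Run:
```python
from h import *
im=cv2.imread('pics/wrist0.png')
cv2.imwrite('pics/w1.png',cv2.resize(im[0:260,0:640],(800,325)))
import pickle
t,s=pickle.load(open('f0.pkl','rb'))
crop(t,'t2',540,300,640,480,5)
```

```text
(no output)
```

View pics/w1.png

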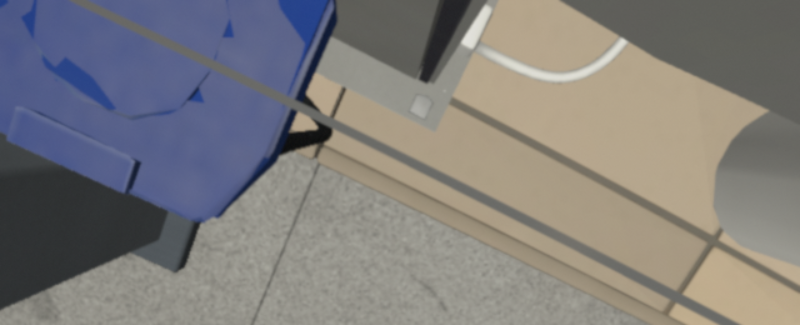

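View pics/t2.png

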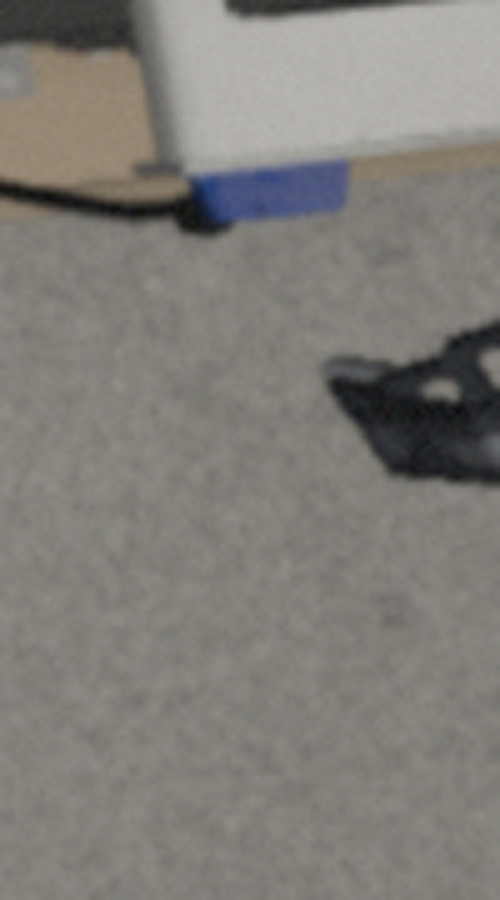

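Request:
arm_command(targets=[[-0.03,0,0,0,0,0],[-0.04,0,0,0,0,0],[-0.04,0,0,0,0,0],[-0.04,0,0,0,0,0],[-0.04,0,0,0,0,0],[-0.018,0,0,0,0,0]], fingers=0.05)

```text
clock: 0.75
eef_pos: [178.0, -371.5, 230.5]
tcp_rot: [-3.142, 0.003, -1.124]
contact_force: [0.5, -0.3, 0.0]
opening: 0.585
```

Request:
arm_command(targets=[[-0.0193,-0.033,0.0018,0,0,0],[-0.0193,-0.033,0.0018,0,0,0],[-0.0193,-0.033,0.0018,0,0,0],[-0.0193,-0.033,0.0018,0,0,0],[-0.0193,-0.033,0.0018,0,0,0],[-0.0193,-0.033,0.0018,0,0,0],[-0.0193,-0.033,0.0018,0,0,0],[-0.0193,-0.033,0.0018,0,0,0],[-0.0193,-0.033,0.0018,0,0,0],[-0.0193,-0.033,0.0018,0,0,0],[-0.0193,-0.033,0.0018,0,0,0],[-0.0193,-0.033,0.0018,0,0,0],[-0.0193,-0.033,0.0018,0,0,0],[-0.0193,-0.033,0.0018,0,0,0],[-0.0193,-0.033,0.0018,0,0,0],[-0.0193,-0.033,0.0018,0,0,0],[-0.0193,-0.033,0.0018,0,0,0.1],[0,0,0,0,0,0.1],[0,0,0,0,0,0.1],[0,0,0,0,0,0]])

```text
clock: 2.42
eef_pos: [544.3, 162.9, 200.2]
tcp_rot: [3.141, -0.0, -1.427]
contact_force: [0.1, 0.1, -0.3]
opening: 0.579
```

Run:
```python
from rig import r
from h import *
import pickle
w=r.grab_frame('wrist');s=r.sense()
pickle.dump(w,open('w1.pkl','wb'));cv2.imwrite('pics/w2.png',w['image'])
print(s['eef_pos'],s['tcp_rot'],s['qpos'],s['contact_force'],w['xyz'],w['orientation'])
```

```text
[544.16585024 162.44350058 200.38547296] [ 3.14097596e+00 -1.24034606e-04 -1.42186975e+00] [ 2.87478341e-01  2.97467787e-01  1.78756272e+00 -4.32561196e-05
  1.05719006e+00  1.70936939e+00] [-0.06050068 -0.47395885 -0.35223937] [622.62020585 173.54549757 343.19353657] [ 2.82802175e+00 -5.68877803e-04 -1.42599309e+00]
```

View pics/w2.png

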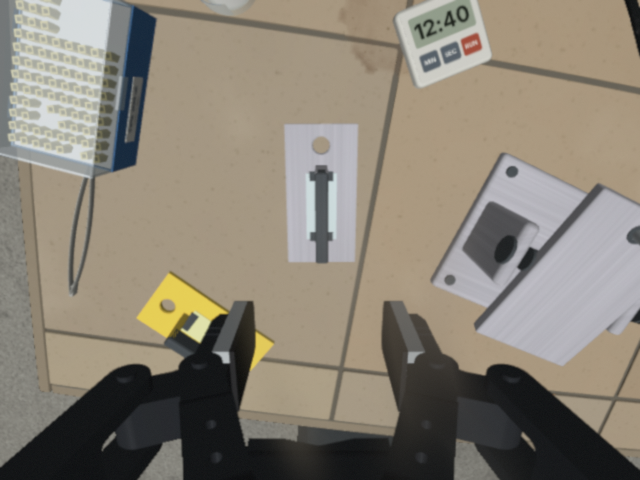

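Run:
```python
from h import *
import pickle
w=pickle.load(open('w1.pkl','rb'))
crop(w,'w2c',260,110,380,280,3.5)
im=w['image'];hsv=cv2.cvtColor(im,cv2.COLOR_BGR2HSV)
m=np.zeros(im.shape[:2],np.uint8);m[115:272,275:366]=((hsv[115:272,275:366,1]<45)|(hsv[115:272,275:366,2]<90))*255
hm=m.copy();m=cv2.morphologyEx(m,cv2.MORPH_OPEN,np.ones((3,3)))
cs,_=cv2.findContours(m,0,2);c=max(cs,key=cv2.contourArea)
b=cv2.approxPolyDP(c,5,True)[:,0];print(b)
q=cv2.boxPoints(cv2.minAreaRect(c));print(q,[onz(w,u,v,5)[:2].round(1) for u,v in b])
# bar mask dark
d=np.zeros_like(m);d[140:272,300:345]=(hsv[140:272,300:345,2]<80)*255
ys,xs=np.nonzero(d);print('bar',xs.min(),xs.max(),ys.min(),ys.max())
for y in range(160,268,12):
    r_=np.nonzero(d[y])[0]; print(y,(r_.min(),r_.max()) if len(r_) else None)
```

```text
[[284 123]
 [287 261]
 [354 262]
 [358 123]]
[[283. 123.]
 [358. 123.]
 [358. 263.]
 [283. 263.]] [array([608.7, 199.3]), array([489.8, 182.3]), array([497.6, 122.3]), array([617.4, 139.7])]
bar 314 328 169 239
160 None
172 (np.int64(318), np.int64(325))
184 None
196 None
208 None
220 None
232 None
244 None
256 None
```

View pics/w2c.png

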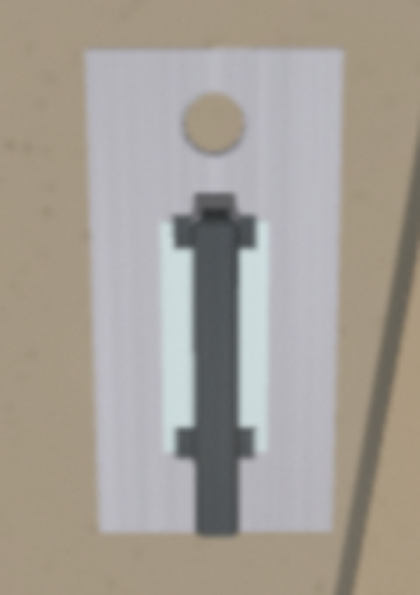

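Request:
arm_command(targets=[[0.036,0.0095,-0.004,0,0,0],[0.036,0.0095,-0.004,0,0,0],[0.036,0.0095,-0.004,0,0,0],[0.036,0.0095,-0.004,0,0,0],[0.036,0.0095,-0.004,0,0,0],[0,0,0,0,0,0],[0,0,0,0,0,0]])

```text
clock: 3.05
eef_pos: [523.3, -24.9, 221.2]
tcp_rot: [-3.141, -0.0, -1.425]
contact_force: [-0.1, 0.3, 0.3]
opening: 0.583
```

Run:
```python
from rig import r
from h import *
import pickle
w0=pickle.load(open('w1.pkl','rb'))
print('bar ends',[onz(w0,321.7,v,49)[:2] for v in(173.4,262.9)])
w=r.grab_frame('wrist');s=r.sense()
pickle.dump(w,open('w2.pkl','wb'));cv2.imwrite('pics/w3.png',w['image'])
print(s['eef_pos'],s['tcp_rot'])
```

```text
bar ends [array([578.95997076, 164.32263224]), array([509.42296027, 153.9872818 ])]
[523.48627598 -23.63338768 220.96454355] [-3.14096550e+00  2.39525238e-04 -1.42406323e+00]
```

View pics/w3.png

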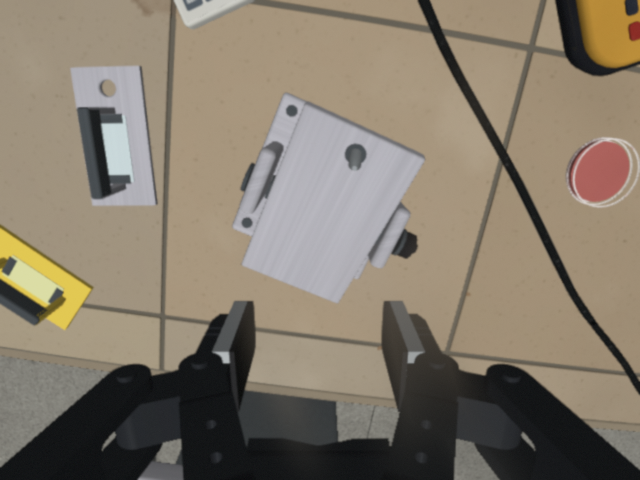

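Run:
```python
from h import *
import pickle
w=pickle.load(open('w2.pkl','rb'))
crop(w,'w3c',225,85,435,305,2.7); crop(w,'w3p',335,135,385,175,16)
```

```text
(no output)
```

View pics/w3c.png

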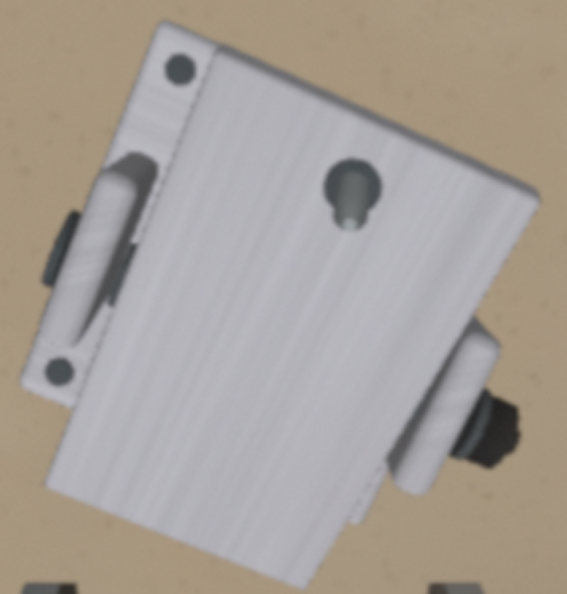

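View pics/w3p.png

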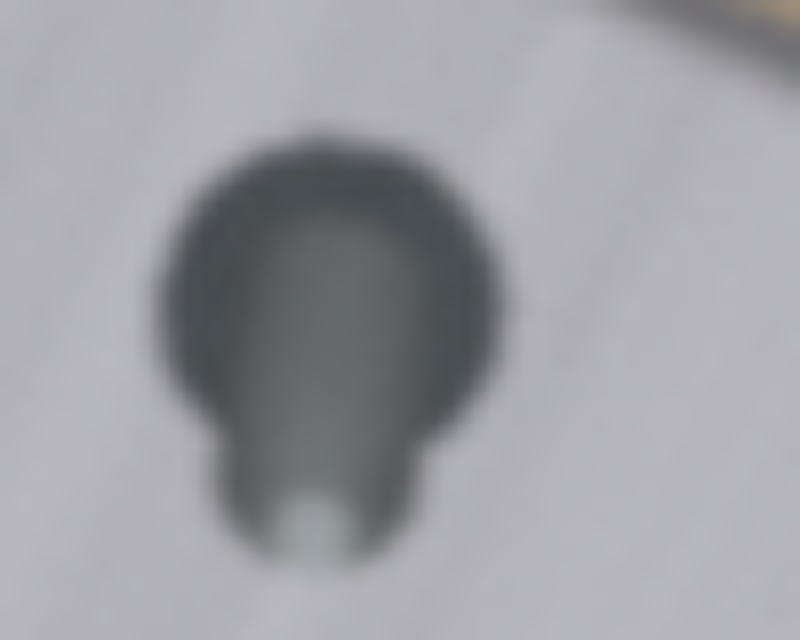

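Run:
```python
from h import *
import pickle
from scipy.optimize import least_squares
w=pickle.load(open('w2.pkl','rb'));t,s=pickle.load(open('f0.pkl','rb'))
W=lambda x,y:((x+.5)/2.7+225-.5,(y+.5)/2.7+85-.5)
T=lambda x,y:(x/4+170-.375,y/4+215-.375)
S=lambda x,y:(x/4+240-.375,y/4+205-.375)
obs=[(w,W(218,52),'c',(68,42,0)),(w,W(538,203),'c',(68,-42,0)),(w,W(303,588),'c',(-68,-42,0)),(w,W(47,486),'c',(-68,42,0)),
(w,(354.5,168.1),'c',(52,0,24)),(w,W(353,187),'c',(52,0,0)),
(w,W(180,70),'b',(53,53,13)),(w,W(60,372),'b',(-53+0,53,13)),
(s,S(277,38),'c',(68,-42,0)),(s,S(487,103),'c',(-68,-42,0)),(s,S(472,190),'c',(-68,42,0)),(s,S(248,125),'c',(68,42,0)),
(s,S(292,60),'c',(52,0,24)),
(t,T(543,44),'c',(68,42,0)),(t,T(691,70),'c',(68,-42,0)),(t,T(612,83),'c',(52,0,24))]
def pt(p,k,q):
    x,y,a,th=p[:4];R0=Ro.from_euler('z',a).as_matrix();q=np.array(q,float)
    if k=='c': q=Ro.from_euler('y',-th).as_matrix()@(q+[0,0,12])+[0,0,78]
    return R0@q+[x,y,0]
def solve(o):
    f=lambda p:np.concatenate([proj(g,pt(p,k,q))-uv for g,uv,k,q in o])
    return least_squares(f,[532,-26,-.265,.2],loss='soft_l1'),f
for n,o in (('all',obs),('w',[o for o in obs if o[0] is w]),('ts',[o for o in obs if o[0] is not w])):
    r_,f=solve(o);p=r_.x;print(n,p.round(4))
    print(f(p).reshape(-1,2).round(1).tolist())
    for nm,q in(('fc',(0,0,0)),('pb',(52,0,0)),('tip',(52,0,24))):print(nm,pt(p,'c',q).round(1))
```

```text
all [ 5.334452e+02 -2.938320e+01 -2.659000e-01  2.741000e-01]
[[-1.3, -0.6], [2.0, -0.5], [0.7, 1.1], [-1.7, 0.2], [-0.5, 0.2], [-0.2, 0.1], [0.1, -0.2], [-0.2, -0.4], [-0.6, -1.7], [0.6, -0.6], [1.1, 0.4], [-0.1, -1.6], [1.6, -2.2], [0.8, -0.8], [1.9, -0.5], [0.8, 0.8]]
fc [530.3 -28.5  89.6]
pb [578.6 -41.7 103.6]
tip [572.3 -40.  126.7]
w [ 5.33483e+02 -2.95730e+01 -2.65900e-01  2.78100e-01]
[[-1.1, -0.5], [2.3, -0.3], [1.0, 0.9], [-1.4, 0.0], [-0.3, 0.5], [0.0, 0.3], [0.3, -0.3], [0.0, -0.4]]
fc [530.3 -28.7  89.5]
pb [578.5 -41.8 103.8]
tip [572.2 -40.1 126.9]
ts [ 5.33509e+02 -2.57099e+01 -2.82300e-01  2.24000e-01]
[[-0.7, 0.0], [1.3, -0.5], [1.2, 0.7], [-0.7, 0.1], [0.7, -0.8], [-0.2, -1.2], [0.7, -0.3], [-0.4, 0.1]]
fc [530.9 -25.   89.7]
pb [579.6 -39.1 101.3]
tip [574.5 -37.6 124.7]
```

Request:
arm_command(targets=[[-0.0297,-0.0079,0,0,0,0],[-0.0297,-0.0079,0,0,0,0],[-0.0297,-0.0079,0.025,0,0,0],[-0.0297,-0.0079,0.025,0,0,0],[-0.0297,-0.0079,0.025,0,0,0],[-0.0295,-0.0078,0.025,0,0,0.004],[0,0,0,0,0,0],[0,0,0,0,0,0]])

```text
clock: 3.77
eef_pos: [542.8, 162.5, 118.9]
tcp_rot: [3.138, -0.0, -1.423]
contact_force: [-0.1, -0.8, 0.0]
opening: 0.586
```

Run:
```python
from rig import r
from h import *
import pickle
w=r.grab_frame('wrist');s=r.sense()
cv2.imwrite('pics/w4.png',w['image'])
print(s['eef_pos'],s['tcp_rot'])
```

```text
[543.65404889 161.46810478 120.08274157] [ 3.13999382e+00 -2.87090871e-04 -1.42395019e+00]
```

View pics/w4.png

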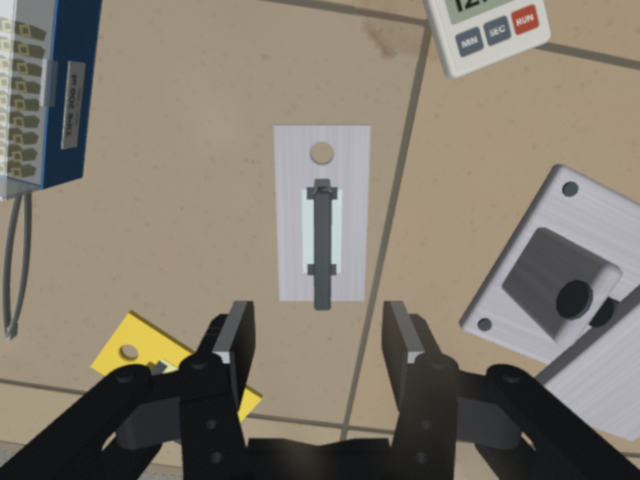

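Request:
arm_command(targets=[[0.002,-0.0006,0.025,0,0,0.004],[0,0,0.025,0,0,0],[0,0,0.025,0,0,0],[0,0,0.015,0,0,0],[0,0,0.009,0,0,0],[0,0,0,0,0,0],[0,0,0,0,0,0]])

```text
clock: 4.4
eef_pos: [545.9, 158.1, 22.5]
tcp_rot: [-3.141, 0.0, -1.432]
contact_force: [0.4, 0.5, 0.8]
opening: 0.59
```

Request:
arm_command(targets=[[0,0,0,0,0,0],[0,0,0,0,0,0],[0,0,0,0,0,0],[0,0,0,0,0,0],[0,0,0,0,0,0],[0,0,0,0,0,0],[0,0,0,0,0,0],[0,0,0,0,0,0]], fingers=0.0, squeeze=60)

```text
clock: 5.07
eef_pos: [546.0, 158.5, 22.7]
tcp_rot: [-3.14, 0.0, -1.432]
contact_force: [-0.3, -0.5, 8.3]
opening: 0.106
```

Run:
```python
from rig import r
from h import *
w=r.grab_frame('wrist');s=r.sense()
cv2.imwrite('pics/w5.png',w['image'])
print(s)
```

```text
{'clock': 5.1167, 'qpos': array([ 2.79953490e-01,  5.42506272e-01,  1.89660061e+00, -8.19628723e-05,
        7.00867483e-01,  1.71188834e+00]), 'qvel': array([-0.00083906, -0.0016335 , -0.00079018,  0.00118973, -0.00133389,
       -0.00072636]), 'joint_efforts': array([ 1.58116934e-01, -5.71083999e+01, -2.07016736e+01,  2.42391962e-02,
       -3.80759379e-01, -4.72087821e-02]), 'eef_pos': array([546.03636462, 158.52953851,  22.76458201]), 'tcp_rot': array([-3.13998301e+00,  1.75138398e-04, -1.43187210e+00]), 'contact_force': array([-1.74756813, -0.63663626,  7.25120634]), 'wrist_torque': array([-0.12999376,  0.12131789, -0.02579275]), 'opening': 0.10709423719977468}
```

View pics/w5.png

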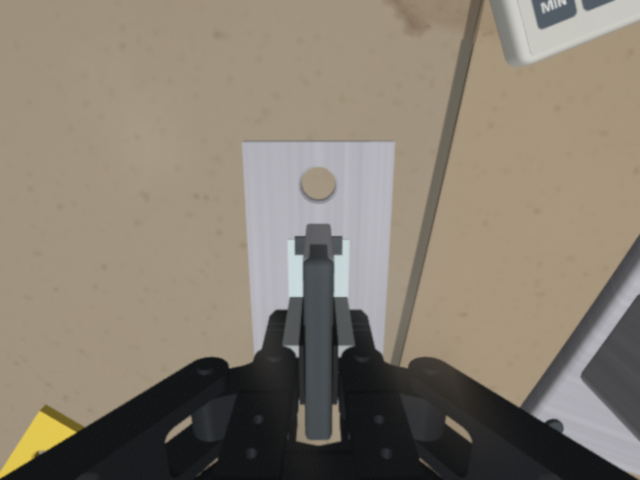

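Request:
arm_command(targets=[[0,0,-0.005,0,0,0],[0,0,-0.02,0,0,0],[0,0,-0.04,0,0,0],[0,0,-0.04,0,0,0],[0,0,-0.04,0,0,0],[0,0,-0.025,0,0,0],[0,0,0,0,0,0],[0,0,0,0,0,0],[0,0,0,0,0,0]])

```text
clock: 5.87
eef_pos: [544.6, 158.1, 191.1]
tcp_rot: [3.141, -0.0, -1.432]
contact_force: [0.3, 0.6, -1.2]
opening: 0.103
```

Run:
```python
from rig import r
from h import *
import pickle
w=r.grab_frame('wrist');s=r.sense()
cv2.imwrite('pics/w6.png',w['image']);pickle.dump((w,s),open('w6.pkl','wb'))
print(s)
print(Ro.from_euler('xyz',s['tcp_rot']).inv().apply(w['xyz']-s['eef_pos']),Ro.from_matrix(R(s['tcp_rot']).T@R(w['orientation'])).as_rotvec())
```

```text
{'clock': 5.9167, 'qpos': array([ 2.79931968e-01,  3.07809055e-01,  1.79798980e+00, -1.42152038e-05,
        1.03821232e+00,  1.71189486e+00]), 'qvel': array([-0.00024542,  0.01351254,  0.00345766, -0.00185635,  0.0010113 ,
       -0.00073267]), 'joint_efforts': array([ 4.21072589e-03, -5.68863881e+01, -3.29337108e+01, -2.44011935e-04,
       -2.55495269e-02, -4.71857384e-04]), 'eef_pos': array([544.22128682, 158.0094869 , 190.35896272]), 'tcp_rot': array([ 3.13919989e+00, -3.52225642e-04, -1.43195523e+00]), 'contact_force': array([-1.06927926,  0.04953596, -0.70346013]), 'wrist_torque': array([-0.02443045, -0.01289272, -0.04478504]), 'opening': 0.10305792861928109}
[   0.64030963  -79.0879271  -143.89202474] [-0.31138789  0.00042456 -0.00125004]
```

View pics/w6.png

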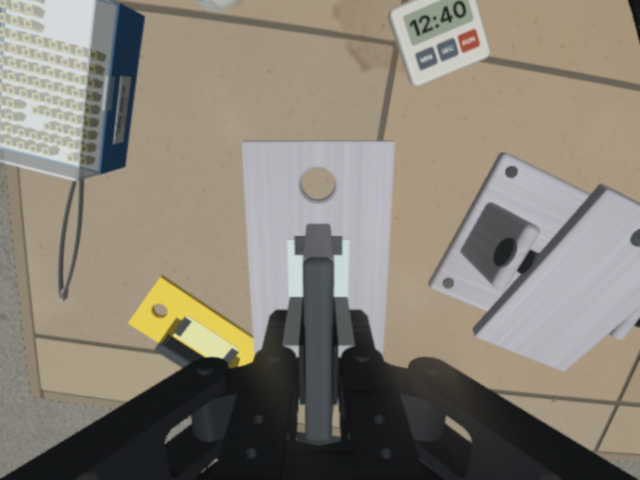

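```bash
cat >> h.py <<'E'
C2T=np.array([[0,-1,0],[-1,0,0],[0,0,-1.]])
def carR(yaw,til,roll=0): return Ro.from_euler('z',yaw).as_matrix()@Ro.from_euler('y',-til).as_matrix()@Ro.from_euler('x',roll).as_matrix()
def rel(p0,r0,p1,R1):
    """tool-frame shift from pose0, and rotvec in tool frame"""
    R0=R(r0); return R0.T@(np.array(p1)-p0), Ro.from_matrix(R0.T@R1).as_rotvec()
E
python3 - <<'E'
from h import *
import pickle
w,s=pickle.load(open('w6.pkl','rb'))
# refine hole ellipse
im=w['image'];hsv=cv2.cvtColor(im,cv2.COLOR_BGR2HSV)
m=np.zeros(im.shape[:2],np.uint8);m[160:206,295:342]=(hsv[160:206,295:342,1]>50)*255
cs,_=cv2.findContours(m,0,1);c=max(cs,key=cv2.contourArea);print(cv2.fitEllipse(c))
Rc=Ro.from_rotvec([-0.31138789,0.0004,-0.00125]).as_matrix();
off=np.array([.6,-79.1,-143.9])
def intool(u,v,z):
    f=dict(w);f['xyz']=off;f['orientation']=Ro.from_matrix(Rc).as_euler('xyz');return onz(f,u,v,z)
(u,v),_,_=cv2.fitEllipse(c)
for zz in(17,18): print('hole',intool(u,v,zz),'corners',intool(243,142,zz),intool(394,142,zz))
print(intool(253,350,17.7),intool(386,350,17.7))
E
```

```text
((320.0178527832031, 179.0055389404297), (19.221952438354492, 28.64844512939453), 113.53605651855469)
hole [  1.44877768 -52.84723585  17.        ] corners [-28.82994475 -67.44887934  17.        ] [ 30.46267878 -67.5260687   17.        ]
hole [  1.45405286 -52.68407386  18.        ] corners [-29.01285304 -67.37646715  18.        ] [ 30.64827653 -67.45413625  18.        ]
[-29.63178271  27.23520396  17.7       ] [32.51056898 27.17003542 17.7       ]
```

```bash
cat >> h.py <<'E'
CU=np.array([.8,1.5,22.7])
def tcp_for(P,yaw,til,ref=(52,0,0)):
    Rc=carR(yaw,til); RT=Rc@C2T
    cu=np.array(P)-Rc@np.array(ref,float)
    return cu-RT@CU, RT
E
python3 - <<'E'
from h import *
import pickle
w,s=pickle.load(open('w6.pkl','rb'))
p1,RT=tcp_for([572.3,-40,126.7+18],-.266,.18)
print(p1,Ro.from_matrix(RT).as_euler('xyz'))
print(rel(s['eef_pos'],s['tcp_rot'],p1,RT))
E
```

```text
[520.65253561 -25.09915137 157.99225837] [-2.96159265e+00 -2.22044605e-16 -1.83679633e+00]
(array([178.07337333,  48.60561785,  32.54582333]), array([0.17982077, 0.03560684, 0.40382958]))
```

Request:
arm_command(targets=[[0.0297,0.0081,0,0,0,0],[0.0297,0.0081,0,0,0,0],[0.0297,0.0081,0,0,0,0],[0.0297,0.0081,0,0,0,0],[0.0297,0.0081,0,0,0,0],[0.0297,0.0081,0,0,0,0],[0,0,0,0.045,0.009,0.101],[0,0,0,0.045,0.009,0.101],[0,0,0,0.045,0.009,0.101],[0,0,0,0.045,0.009,0.101],[0,0,0,0,0,0],[0,0,0,0,0,0],[0,0,0,0,0,0]])

```text
clock: 7.0
eef_pos: [521.7, -24.8, 191.0]
tcp_rot: [-2.962, 0.0, -1.833]
contact_force: [0.2, -0.5, -0.7]
opening: 0.105
```

Run:
```python
from rig import r
from h import *
import pickle
w=r.grab_frame('wrist');s=r.sense();t=r.grab_frame('side')
cv2.imwrite('pics/w7.png',w['image']);pickle.dump((w,s),open('w7.pkl','wb'))
crop(t,'s7',260,150,400,290,4)
print(s['eef_pos'],s['tcp_rot'],s['contact_force'],s['wrist_torque'],s['opening'])
p1,RT=tcp_for([572.3,-40,126.7+18],-.266,.18)
print(rel(s['eef_pos'],s['tcp_rot'],p1,RT))
```

```text
[522.01812406 -24.83497544 191.23656462] [-2.96101083e+00  3.51673141e-04 -1.83394607e+00] [ 0.86548122 -0.15535522 -0.24612748] [ 0.00345409  0.13133089 -0.03468589] 0.10723104761533675
(array([ 0.62199405,  7.20024075, 32.4790421 ]), array([-0.00058132,  0.00085707,  0.002741  ]))
```

View pics/w7.png

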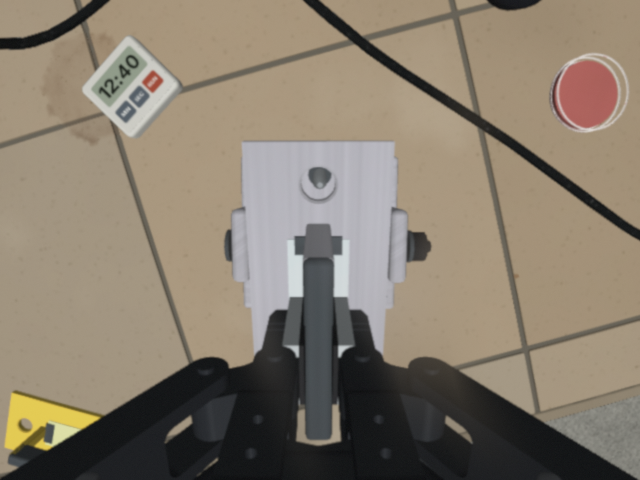

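View pics/s7.png

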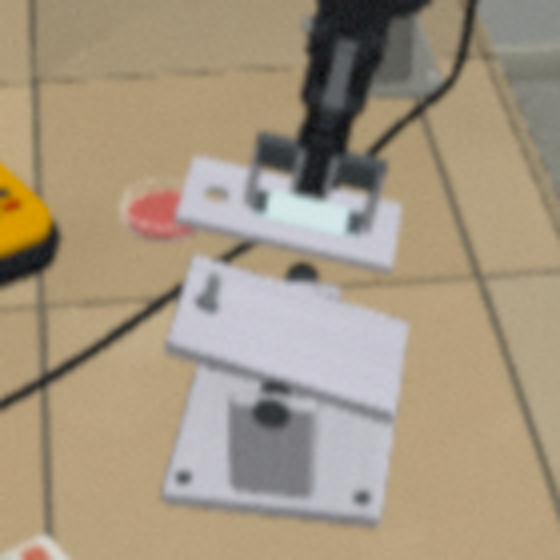

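Request:
arm_command(targets=[[0.0003,0.002,0.01,0,0,0],[0.0003,0.003,0.012,0,0,0.0025],[0,0.002,0.0105,0,0,0],[0,0,0,0,0,0],[0,0,0,0,0,0],[0,0,0,0,0,0]])

```text
clock: 7.6
eef_pos: [521.0, -25.2, 158.5]
tcp_rot: [-2.959, 0.001, -1.839]
contact_force: [-0.6, 2.0, -0.9]
opening: 0.108
```

Run:
```python
from rig import r
from h import *
import pickle
w=r.grab_frame('wrist');s=r.sense();t=r.grab_frame('side')
pickle.dump((w,s,t),open('w8.pkl','wb'))
crop(w,'w8',230,120,410,255,4.4)
crop(t,'s8',260,150,400,290,4)
print(s['eef_pos'],s['tcp_rot'],s['contact_force'],s['wrist_torque'],s['opening'])
p1,RT=tcp_for([572.3,-40,126.7],-.266,.18)
print(rel(s['eef_pos'],s['tcp_rot'],p1,RT))
```

```text
[521.23059033 -25.21994914 158.84455164] [-2.95870675e+00  1.51148177e-03 -1.83924484e+00] [-0.09603342  0.2925197  -1.90491715] [-0.00615004  0.10420385 -0.00655552] 0.10439856347119807
(array([ 0.06534445,  4.00817829, 18.430625  ]), array([-0.00288776,  0.00104484, -0.00268106]))
```

View pics/w8.png

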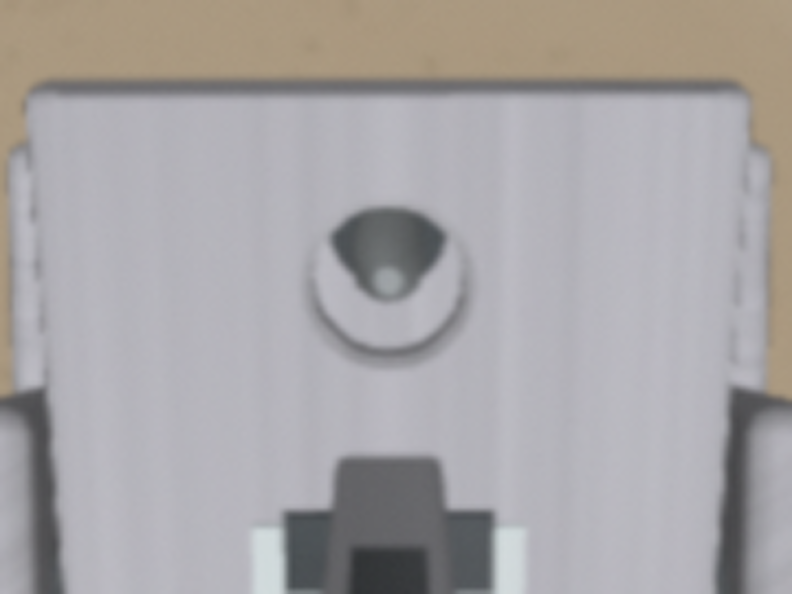

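View pics/s8.png

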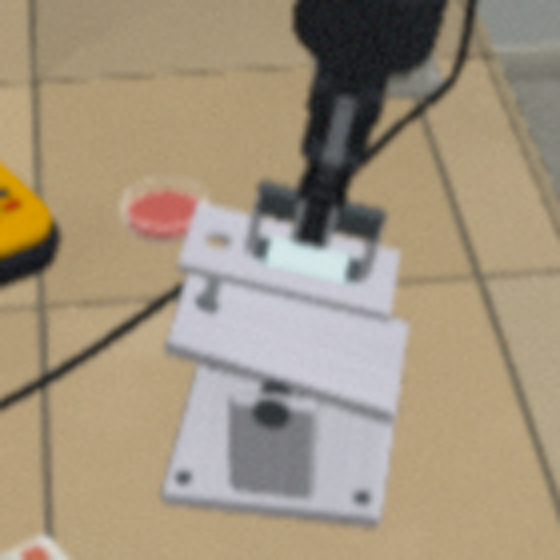

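```bash
cat >> h.py <<'E'
FC=np.array([530.3,-28.6,89.6]); YAW=-.266; TH=.274
def hole_above(h,th=TH):
    return FC+carR(YAW,th)@np.array([52,0,h])
E
python3 - <<'E'
from h import *
import pickle
w,s,t=pickle.load(open('w8.pkl','rb'))
pp=s['eef_pos'];rr=s['tcp_rot']
for h in (24,14,8,3,1.5):
    p1,RT=tcp_for(hole_above(h),YAW,.18)
    print(h,p1,*rel(pp,rr,p1,RT))
E
```

```text
24 [520.68649846 -25.15157755 140.06735625] [ 0.10677119  3.94863528 18.36520233] [-0.00288776  0.00104484 -0.00268106]
14 [523.29717799 -25.86287414 130.44039361] [ 0.11469689  3.03876232 28.32371971] [-0.00288776  0.00104484 -0.00268106]
8 [524.86358571 -26.2896521  124.66421603] [ 0.11945231  2.49283854 34.29883014] [-0.00288776  0.00104484 -0.00268106]
3 [526.16892547 -26.64530039 119.85073472] [ 0.12341516  2.03790206 39.27808883] [-0.00288776  0.00104484 -0.00268106]
1.5 [526.5605274  -26.75199488 118.40669032] [ 0.12460402  1.90142112 40.77186643] [-0.00288776  0.00104484 -0.00268106]
```

Go to the tip centring, then 10 mm down over the peg.

Request:
arm_command(targets=[[0,0.002,0.006,0,0,0],[0,0.002,0.008,0,0,0],[0,0,0.004,0,0,0],[0,-0.0005,0.005,0,0,0],[0,-0.0005,0.005,0,0,0],[0,0,0,0,0,0],[0,0,0,0,0,0],[0,0,0,0,0,0]])

```text
clock: 8.37
eef_pos: [522.9, -25.7, 130.4]
tcp_rot: [-2.959, 0.001, -1.84]
contact_force: [0.2, 0.0, -1.2]
opening: 0.105
```

```bash
cat > look.py <<'E'
from rig import r
from h import *
import pickle,sys
n=sys.argv[1]
w=r.grab_frame('wrist');t=r.grab_frame('side');s=r.sense()
pickle.dump((w,s,t),open(n+'.pkl','wb'))
a=cv2.resize(w['image'][120:255,230:410],None,fx=2.2*1.5,fy=2.2*1.5,interpolation=2);b=cv2.resize(t['image'][170:270,280:380],(446,446),interpolation=2)
c=np.zeros((446,a.shape[1]+446,3),np.uint8);c[:a.shape[0],:a.shape[1]]=a;c[:,a.shape[1]:]=b
cv2.imwrite(f'pics/{n}.png',cv2.resize(c,None,fx=.76,fy=.76,interpolation=3))
print(s['clock'],s['eef_pos'],s['tcp_rot'],s['contact_force'],s['wrist_torque'],s['opening'])
# tool-frame force and moment
RT=R(s['tcp_rot']);print('F tool',(RT.T@s['contact_force']).round(2),'M tool',(RT.T@s['wrist_torque']).round(3))
Rc=RT@C2T.T; cu=s['eef_pos']+RT@CU
d=carR(YAW,TH).T@(cu-FC);print('carrier in face frame',d.round(2),'rel rot',Ro.from_matrix(carR(YAW,TH).T@Rc).as_rotvec().round(4))
E
python3 look.py w9
```

```text
8.4667 [522.98339638 -25.69216539 130.6124801 ] [-2.95886350e+00  1.52190627e-03 -1.83951618e+00] [-0.49905116  0.63745801 -2.48541102] [ 0.00288759  0.17200955 -0.01731992] 0.10163708330628417
F tool [-0.48  1.09  2.33] M tool [-0.167  0.045  0.009]
carrier in face frame [ 0.    0.11 19.13] rel rot [ 0.0009  0.0913 -0.003 ]
```

View pics/w9.png

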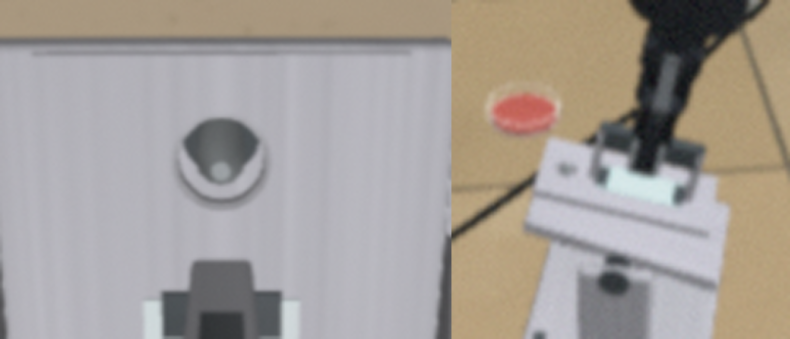

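Request:
arm_command(targets=[[0,-0.0005,0.004,0,0,0.002],[0,-0.0005,0.004,0,0,0],[0,0,0.001,0,0,0],[0,0,0,0,0,0],[0,0,0,0,0,0],[0,0,0,0,0,0]])

```text
clock: 8.97
eef_pos: [525.3, -26.4, 121.7]
tcp_rot: [-2.959, 0.002, -1.841]
contact_force: [0.4, -0.0, -0.5]
opening: 0.106
```

```bash
python3 look.py w10
```

```text
9.0667 [525.38951568 -26.39123957 121.79598331] [-2.95912679e+00  1.79533765e-03 -1.84146034e+00] [-0.23844637  0.06675148 -1.73987578] [-0.03010023  0.0656572   0.03470197] 0.10512350192532123
F tool [0.   0.56 1.67] M tool [-0.055  0.04  -0.042]
carrier in face frame [0.02 0.07 9.97] rel rot [ 0.0007  0.0915 -0.005 ]
```

View pics/w10.png

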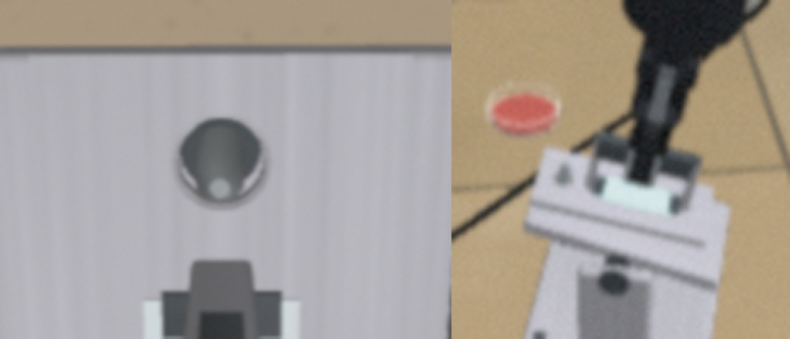

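Request:
arm_command(targets=[[0,0,0.001,0,0,0.002],[0,0,0.001,0,0,0],[0,0,0,0,0,0],[0,0,0,0,0,0]])

```text
clock: 9.4
eef_pos: [525.6, -26.5, 119.7]
tcp_rot: [-2.959, 0.002, -1.843]
contact_force: [-0.1, 0.4, -0.9]
opening: 0.103
```

Request:
arm_command(targets=[[0,0,0.0007,0,0,0],[0,0,0,0,0,0],[0,0,0,0,0,0]])

```text
clock: 9.65
eef_pos: [525.8, -26.5, 119.0]
tcp_rot: [-2.959, 0.002, -1.843]
contact_force: [0.0, -0.1, -1.4]
opening: 0.105
```

Request:
arm_command(targets=[[0,0,0.0005,0,0,0],[0,0,0,0,0,0],[0,0,0,0,0,0]])

```text
clock: 9.9
eef_pos: [525.9, -26.5, 118.5]
tcp_rot: [-2.959, 0.002, -1.843]
contact_force: [0.2, 0.2, -2.3]
opening: 0.109
```

```bash
python3 look.py w11
```

```text
10.0 [525.88158642 -26.5263875  118.55958303] [-2.95927093e+00  2.10994325e-03 -1.84337754e+00] [ 0.72092597  0.72896276 -1.23778685] [ 0.01796733  0.13766804 -0.01084682] 0.10253415335930577
F tool [-0.89 -0.27  1.31] M tool [-0.137  0.021  0.007]
carrier in face frame [-0.37  0.07  6.71] rel rot [ 0.0006  0.0917 -0.0069]
```

Request:
arm_command(targets=[[0,-0.0003,0.0005,0,0,-0.007],[0,0,0,0,0,0],[0,0,0,0,0,0]])

```text
clock: 10.25
eef_pos: [526.3, -26.7, 118.1]
tcp_rot: [-2.959, 0.001, -1.837]
contact_force: [0.1, -1.1, -1.2]
opening: 0.104
```

Request:
arm_command(targets=[[0,0,0.0005,0,0,0],[0,0,0,0,0,0],[0,0,0,0,0,0]])

```text
clock: 10.5
eef_pos: [526.3, -26.6, 117.7]
tcp_rot: [-2.959, 0.001, -1.837]
contact_force: [-1.1, 0.5, 1.6]
opening: 0.105
```

```bash
python3 look.py w12
```

```text
10.6 [526.29637345 -26.63673882 117.70376925] [-2.95927858e+00  8.79791809e-04 -1.83654754e+00] [-1.87551038  0.26222075  1.79929158] [ 0.08288864  0.21136612 -0.00437365] 0.10210600102874899
F tool [ 0.24  1.52 -2.11] M tool [-0.226 -0.023  0.009]
carrier in face frame [-0.18  0.06  5.77] rel rot [0.0009 0.0917 0.    ]
```

View pics/w12.png

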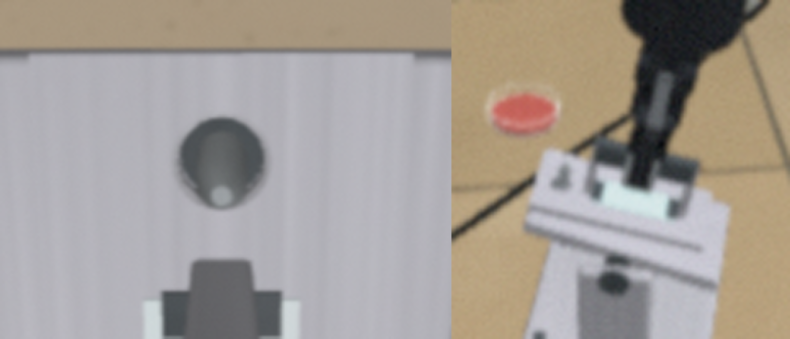

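Request:
arm_command(targets=[[0,0.00045,0.00135,0.02,0,0],[0,0,0,0,0,0],[0,0,0,0,0,0]])

```text
clock: 10.85
eef_pos: [526.1, -26.6, 116.3]
tcp_rot: [-2.939, 0.001, -1.836]
contact_force: [-1.3, 0.7, 1.8]
opening: 0.106
```

```bash
python3 look.py w13
```

```text
10.95 [526.1208826  -26.61903123 116.31663611] [-2.93978454e+00  8.42140027e-04 -1.83660067e+00] [-2.62903554  0.26445276  2.09192176] [ 0.02548683  0.18682896 -0.04431839] 0.10303897252272416
F tool [ 0.43  2.13 -2.57] M tool [-0.187  0.033  0.039]
carrier in face frame [-0.29  0.03  4.42] rel rot [ 0.0009  0.0722 -0.    ]
```

Request:
arm_command(targets=[[0,0.00045,0.00135,0.02,0,0],[0,0,0,0,0,0],[0,0,0,0,0,0]])

```text
clock: 11.2
eef_pos: [526.0, -26.6, 114.9]
tcp_rot: [-2.92, 0.001, -1.836]
contact_force: [-1.5, -0.6, 1.6]
opening: 0.104
```

Request:
arm_command(targets=[[0,0.0003,0.001,0.015,0,0],[0,0,0,0,0,0],[0,0,0,0,0,0]])

```text
clock: 11.45
eef_pos: [525.9, -26.6, 113.8]
tcp_rot: [-2.904, 0.001, -1.836]
contact_force: [-0.9, -1.0, 2.4]
opening: 0.108
```

```bash
python3 look.py w14
```

```text
11.55 [525.95502092 -26.55508976 113.85124482] [-2.90436119e+00  8.32617295e-04 -1.83650842e+00] [-1.25111463  0.7382585   1.48853491] [-0.11521635  0.02571715 -0.05066576] 0.10340545246876104
F tool [-0.39  1.01 -1.78] M tool [0.005 0.127 0.022]
carrier in face frame [-0.32  0.05  2.  ] rel rot [0.0009 0.0368 0.0001]
```

View pics/w14.png

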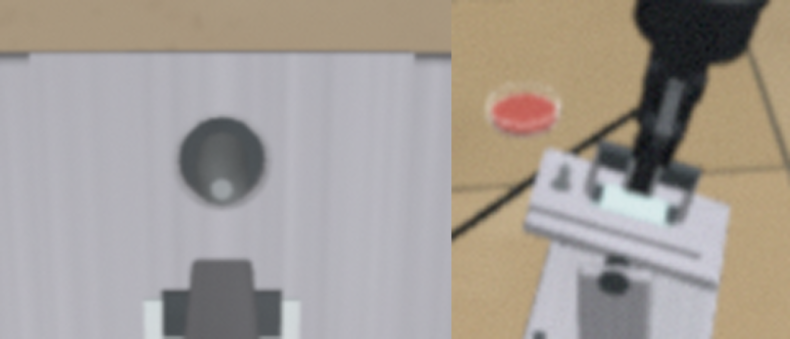

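Request:
arm_command(targets=[[0,0.0002,0.0007,0.01,0,0],[0,0,0,0,0,0],[0,0,0,0,0,0]])

```text
clock: 11.8
eef_pos: [525.9, -26.5, 113.1]
tcp_rot: [-2.894, 0.001, -1.836]
contact_force: [-1.6, 0.3, 1.9]
opening: 0.101
```

```bash
python3 look.py w15
```

```text
11.9 [525.89417875 -26.52988257 113.0777705 ] [-2.89428638e+00  8.30554234e-04 -1.83649395e+00] [-1.75142745 -0.41812918  1.63878779] [-0.13484928  0.05214547 -0.05560687] 0.10706916640190373
F tool [ 0.86  1.13 -1.98] M tool [-0.015  0.153  0.019]
carrier in face frame [-0.37  0.06  1.25] rel rot [0.0009 0.0267 0.0001]
```

Request:
arm_command(targets=[[0,0.0002,0.0007,0.01,0,0],[0,0,0,0,0,0],[0,0,0,0,0,0]])

```text
clock: 12.15
eef_pos: [525.9, -26.5, 112.3]
tcp_rot: [-2.884, 0.001, -1.836]
contact_force: [-1.8, 0.0, 2.1]
opening: 0.101
```

```bash
python3 look.py w16
```

```text
12.25 [525.87372185 -26.52627696 112.3491849 ] [-2.88425179e+00  8.40389037e-04 -1.83650394e+00] [-1.62195139 -0.11699989  3.6978949 ] [-0.13285953  0.06513203  0.03934759] 0.10601246244837317
F tool [ 0.54  0.54 -3.97] M tool [-0.028  0.131 -0.075]
carrier in face frame [-0.36  0.06  0.53] rel rot [0.0009 0.0167 0.0001]
```

```bash
cat > avg.py <<'E'
from rig import r
from h import *
F=[];M=[];P=[];A=[]
for i in range(10):
    r.grab_frame('wrist');s=r.sense();RT=R(s['tcp_rot']);F.append(RT.T@s['contact_force']);M.append(RT.T@s['wrist_torque']);P.append(s['eef_pos']);A.append(s['tcp_rot'])
F,M,P,A=map(np.array,(F,M,P,A))
RT=R(np.unwrap(A,axis=0).mean(0));p=P.mean(0);cu=p+RT@CU
print(s['clock'],'F',F.mean(0).round(2),F.std(0).round(2),'M',M.mean(0).round(3),M.std(0).round(3))
print('tcp',p.round(2),A[-1].round(4),'tilt',round(np.pi+A[:,0].mean(),4) )
print('face frame',(carR(YAW,TH).T@(cu-FC)).round(2),Ro.from_matrix(carR(YAW,TH).T@RT@C2T.T).as_rotvec().round(4))
E
python3 avg.py
```

```text
12.75 F [ 0.11  0.89 -3.34] [0.54 0.48 0.44] M [-0.011  0.059 -0.002] [0.028 0.02  0.026]
tcp [525.84 -26.52 112.31] [-2.8843e+00  8.0000e-04 -1.8366e+00] tilt 0.2572
face frame [-0.4   0.06  0.5 ] [0.0009 0.0168 0.    ]
```

Request:
arm_command(targets=[[0,0.0001,0.0005,0.007,0,0],[0,0,0,0,0,0],[0,0,0,0,0,0]])

```text
clock: 13.0
eef_pos: [525.9, -26.5, 111.9]
tcp_rot: [-2.877, 0.001, -1.837]
contact_force: [-1.8, 0.6, 4.9]
opening: 0.106
```

```bash
python3 avg.py
```

```text
13.5 F [ 0.    1.39 -6.16] [0.37 0.49 0.71] M [-0.153  0.091  0.018] [0.023 0.026 0.041]
tcp [525.9  -26.51 111.92] [-2.8768e+00  9.0000e-04 -1.8366e+00] tilt 0.2648
face frame [-0.29  0.08  0.1 ] [ 0.0009  0.0092 -0.0001]
```

Request:
arm_command(targets=[[0,0.0001,0,0.006,0,0],[0,0,0,0,0,0],[0,0,0,0,0,0]])

```text
clock: 13.75
eef_pos: [526.0, -26.5, 111.9]
tcp_rot: [-2.871, 0.001, -1.836]
contact_force: [-1.5, 0.6, 4.6]
opening: 0.104
```

```bash
python3 avg.py
```

```text
14.25 F [ 0.22  0.18 -5.87] [0.41 0.5  0.54] M [-0.207  0.117  0.019] [0.026 0.034 0.025]
tcp [525.97 -26.51 111.94] [-2.8708e+00  9.0000e-04 -1.8366e+00] tilt 0.2708
face frame [-0.08  0.1   0.08] [ 0.001   0.0032 -0.    ]
```

Request:
arm_command(targets=[[0,-0.0002,0,-0.012,0,0],[0,0,0,0,0,0],[0,0,0,0,0,0]])

```text
clock: 14.5
eef_pos: [525.7, -26.5, 111.9]
tcp_rot: [-2.884, 0.001, -1.837]
contact_force: [-5.0, 0.9, 7.7]
opening: 0.107
```

```bash
python3 avg.py
```

```text
15.0 F [-0.1   2.84 -8.11] [0.55 0.52 0.44] M [-0.112  0.032 -0.016] [0.04  0.04  0.029]
tcp [525.75 -26.47 111.88] [-2.8835e+00  8.0000e-04 -1.8366e+00] tilt 0.2582
face frame [-0.59  0.08  0.11] [ 0.0009  0.0158 -0.    ]
```

Request:
arm_command(targets=[[0,0.0003,0,0.018,0,0],[0,0,0,0,0,0],[0,0,0,0,0,0]])

```text
clock: 15.25
eef_pos: [526.1, -26.5, 112.0]
tcp_rot: [-2.864, 0.001, -1.836]
contact_force: [-0.1, 0.2, 5.4]
opening: 0.106
```

```bash
python3 avg.py
```

```text
15.75 F [-0.05 -1.05 -5.27] [0.66 0.61 0.56] M [-0.244  0.09  -0.001] [0.031 0.044 0.025]
tcp [526.12 -26.5  112.01] [-2.8641e+00  1.1000e-03 -1.8366e+00] tilt 0.2776
face frame [0.23 0.15 0.11] [ 0.0011 -0.0036 -0.0001]
```

Request:
arm_command(targets=[[0,0.0001,0,0.006,0,0],[0,0,0,0,0,0],[0,0,0,0,0,0]])

```text
clock: 16.0
eef_pos: [526.1, -26.5, 112.1]
tcp_rot: [-2.858, 0.001, -1.837]
contact_force: [-0.9, -0.1, 7.2]
opening: 0.102
```

```bash
python3 avg.py
```

```text
16.5 F [ 0.53 -1.02 -7.65] [0.47 0.5  0.51] M [-0.391  0.128 -0.002] [0.032 0.046 0.027]
tcp [526.08 -26.48 112.12] [-2.8579e+00  1.1000e-03 -1.8365e+00] tilt 0.2837
face frame [0.36 0.16 0.22] [ 0.0011 -0.0097 -0.    ]
```

Run:
```python
from rig import r
from h import *
w=r.grab_frame('wrist');t=r.grab_frame('side');p=r.grab_frame('top')
crop(w,'w20',230,120,410,255,4.4)
crop(t,'s20',290,180,380,245,8)
crop(p,'t20',270,215,370,305,6)
```

```text
(no output)
```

View pics/w20.png

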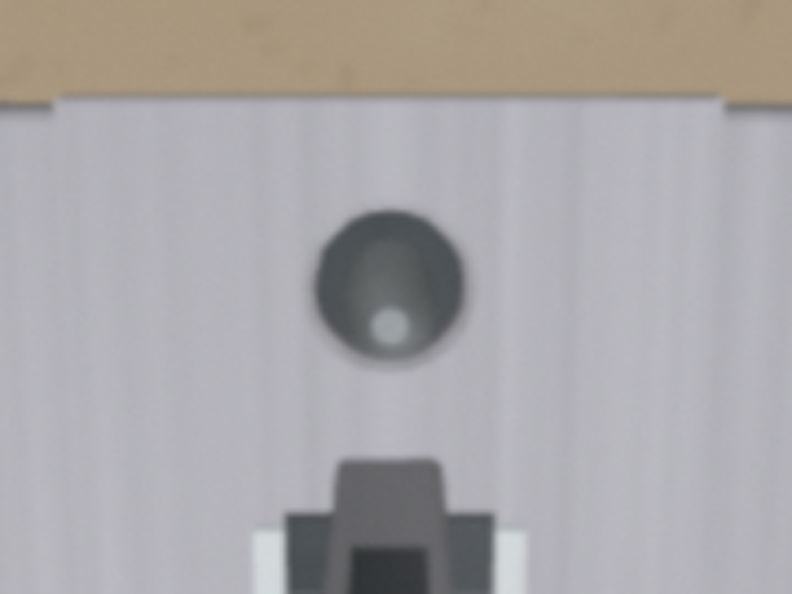

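View pics/s20.png

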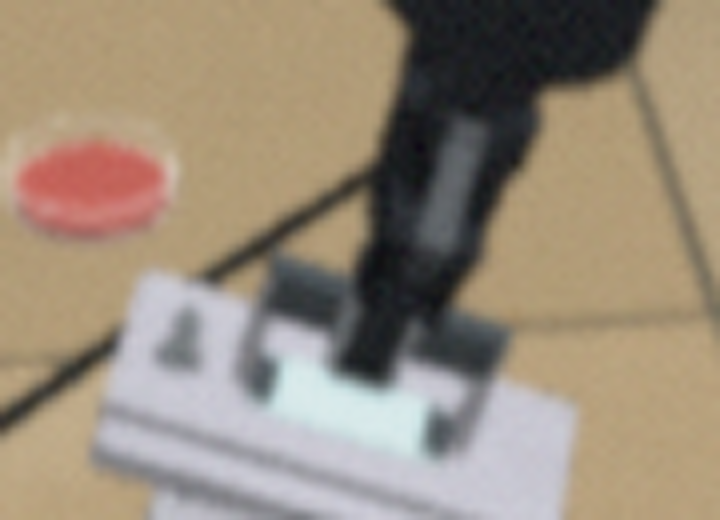

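Request:
arm_command(targets=[[0,-0.0002,0,-0.008,0,0],[0,-0.0002,0,-0.008,0,0],[0,0,0,0,0,0],[0,0,0,0,0,0]])

```text
clock: 16.98
eef_pos: [526.0, -26.5, 111.9]
tcp_rot: [-2.875, 0.001, -1.837]
contact_force: [-2.8, 1.7, 7.0]
opening: 0.105
```

```bash
python3 avg.py; python3 look.py w21;  python3 - <<'E'
from h import *
import pickle
for n in('w8','w21'):
    w,s,t=pickle.load(open(n+'.pkl','rb'))
    g=cv2.cvtColor(w['image'],7).astype(float)
    prof=g[130:160,300:340].mean(1); print(n,prof.round(0).tolist())
w,s,t=pickle.load(open('w21.pkl','rb'));crop(w,'w21c',230,120,410,255,4.4)
E
```

```text
17.4833 F [-0.88  1.12 -7.15] [0.33 0.43 0.4 ] M [-0.173 -0.018  0.004] [0.021 0.02  0.028]
tcp [526.01 -26.48 111.94] [-2.8750e+00  1.0000e-03 -1.8365e+00] tilt 0.2666
face frame [-0.14  0.14  0.09] [ 0.001   0.0074 -0.0001]
17.5833 [525.99834169 -26.47548003 111.92194093] [-2.87502565e+00  9.63803191e-04 -1.83653652e+00] [-2.96680812  1.2178178   7.01555618] [0.021975   0.15898157 0.02488231] 0.10427968330444398
F tool [-0.4   1.22 -7.61] M tool [-0.159  0.013 -0.029]
carrier in face frame [-0.16  0.14  0.07] rel rot [ 0.001   0.0074 -0.    ]
w8 [146.0, 146.0, 146.0, 146.0, 146.0, 146.0, 144.0, 135.0, 117.0, 110.0, 119.0, 144.0, 170.0, 180.0, 182.0, 182.0, 182.0, 182.0, 182.0, 182.0, 182.0, 182.0, 182.0, 182.0, 182.0, 182.0, 182.0, 182.0, 182.0, 182.0]
w21 [146.0, 145.0, 145.0, 145.0, 144.0, 145.0, 145.0, 145.0, 145.0, 140.0, 133.0, 152.0, 172.0, 179.0, 180.0, 180.0, 180.0, 180.0, 180.0, 180.0, 180.0, 180.0, 180.0, 180.0, 180.0, 180.0, 180.0, 180.0, 180.0, 180.0]
```

View pics/w21c.png

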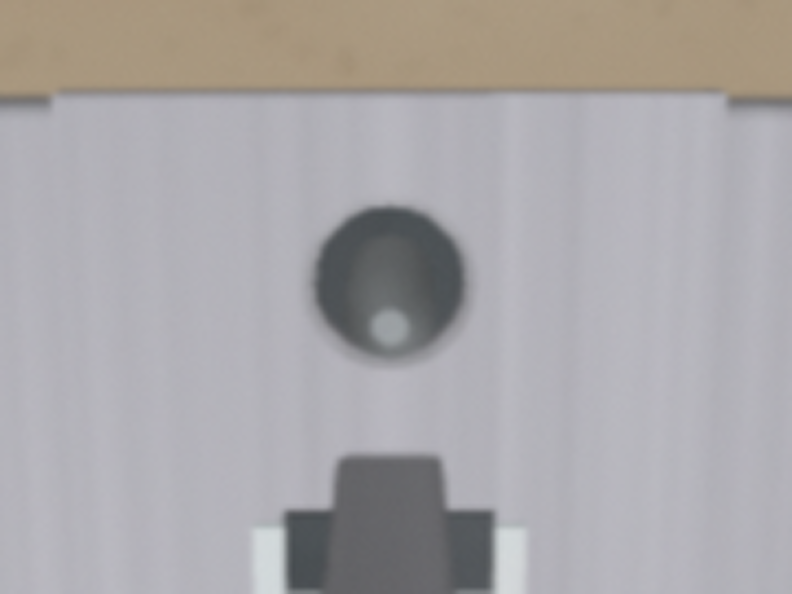

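Run:
```python
from h import *
import pickle
for n in('w8','w9','w10','w11','w12','w13','w14','w15','w16','w21'):
    w,s,t=pickle.load(open(n+'.pkl','rb'))
    g=cv2.GaussianBlur(cv2.cvtColor(w['image'],7).astype(np.float32),(0,0),1)
    p=g[130:150,300:340].mean(1);d=np.clip(np.diff(p),0,None);k=d.argmax();i=np.arange(max(0,k-2),k+3)
    e=130.5+(i*d[i]).sum()/d[i].sum()
    c=g[:,318-3:322].mean(1) # leg far top edge: bright->dark ~ v 224
    q=c[210:235];dd=np.clip(-np.diff(q),0,None);k=dd.argmax();i=np.arange(max(0,k-3),min(len(dd),k+4));e2=210.5+(i*dd[i]).sum()/dd[i].sum()
    gl=g[:, 290:294].mean(1)[230:250];dd=np.clip(np.diff(gl),0,None);k=dd.argmax();i=np.arange(max(0,k-3),min(len(dd),k+4));e3=230.5+(i*dd[i]).sum()/dd[i].sum()
    print(n,round(np.pi+s['tcp_rot'][0] if s['tcp_rot'][0]<0 else 0,4),e.round(2),e2.round(2),e3.round(2))
```

```text
w8 0.1829 141.27 223.26 239.87
w9 0.1827 137.39 223.26 239.88
w10 0.1825 141.35 223.26 239.87
w11 0.1823 141.44 223.27 239.88
w12 0.1823 141.32 223.02 239.76
w13 0.2018 141.26 222.93 239.89
w14 0.2372 141.09 223.02 239.68
w15 0.2473 141.09 222.94 239.69
w16 0.2573 141.09 223.0 239.46
w21 0.2666 141.52 223.01 239.72
```

Request:
arm_command(targets=[[0,0,-0.0002,0,0,0],[0,0,0,0,0,0],[0,0,0,0,0,0]])

```text
clock: 17.83
eef_pos: [526.0, -26.5, 112.0]
tcp_rot: [-2.875, 0.001, -1.836]
contact_force: [-1.4, 0.5, 2.9]
opening: 0.1
```

```bash
python3 avg.py
python3 - <<'E'
from rig import r
from h import *
t=r.grab_frame('top');s=r.grab_frame('side')
cv2.imwrite('pics/tf.png',np.hstack([cv2.resize(t['image'][150:350,150:450],(400,267)),cv2.resize(s['image'][160:400,200:480],(400,267),interpolation=3)]))
E
```

```text
18.3333 F [-0.67 -0.1  -1.93] [0.7 0.4 0.8] M [ 0.016 -0.073 -0.038] [0.024 0.029 0.04 ]
tcp [525.96 -26.53 111.98] [-2.8753e+00  8.0000e-04 -1.8366e+00] tilt 0.2663
face frame [-0.17  0.08  0.13] [0.0009 0.0077 0.    ]
```

View pics/tf.png

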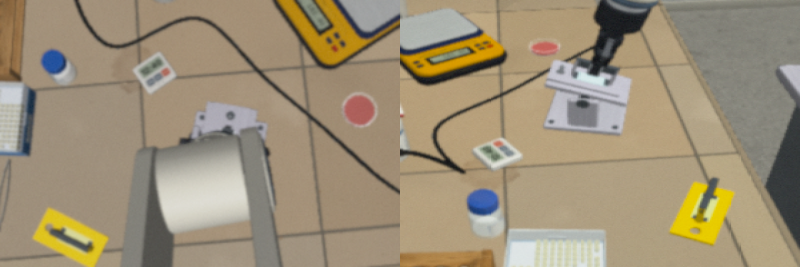

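Request:
arm_command(targets=[[0,0,0.00012,0,0,0],[0,0,0,0,0,0],[0,0,0,0,0,0],[0,0,0,0,0,0]])

```text
clock: 18.77
eef_pos: [525.9, -26.5, 111.9]
tcp_rot: [-2.875, 0.001, -1.837]
contact_force: [-0.5, 2.2, 3.4]
opening: 0.103
```

```bash
python3 avg.py;python3 avg.py
```

```text
19.2667 F [-1.01  0.71 -3.99] [0.46 0.42 0.67] M [-0.086 -0.093 -0.038] [0.022 0.031 0.03 ]
tcp [525.95 -26.54 111.94] [-2.8752e+00  9.0000e-04 -1.8365e+00] tilt 0.2663
face frame [-0.19  0.07  0.1 ] [ 0.0009  0.0077 -0.    ]
19.7667 F [-1.2   0.94 -5.29] [0.45 0.31 0.71] M [-0.143 -0.101 -0.015] [0.028 0.03  0.018]
tcp [525.96 -26.54 111.94] [-2.8753e+00  9.0000e-04 -1.8366e+00] tilt 0.2663
face frame [-0.19  0.07  0.1 ] [0.0009 0.0077 0.    ]
```

```bash
python3 avg.py; python3 -c "
from rig import r
print(r.sign_off())"
```

```text
20.2667 F [-1.43  1.28 -5.53] [0.68 0.57 0.41] M [-0.166 -0.132 -0.016] [0.03  0.041 0.032]
tcp [525.95 -26.54 111.93] [-2.8752e+00  9.0000e-04 -1.8366e+00] tilt 0.2663
face frame [-0.19  0.06  0.09] [ 0.0009  0.0077 -0.    ]
the job is handed in; nothing more can be done
None
```

I picked up the silver carrier by its handle and hung it over the peg, lined up with the stage. I then tilted it until it seated on the face and handed in at about 20 s, still gripping and pressing. The yellow look-alike was not touched.

**Last checks**
- **Position:** the carrier was within about 0.2 mm of home on the camera fit of the stage. The yaw difference was about 0 rad.
- **Press:** the wrist read about 5.5 N into the face at hand-in, or roughly 7 N on the face once the carrier's weight is added. It had crept up from 4 N over the last second and may have kept rising slightly.
- **Bystanders:** the bottle, dish and timer looked unmoved in the last side and top views.

**Where the checks are weaker**
- **Slope:** the cameras disagreed on it, with 0.278 rad from the wrist view and 0.224 from the top and side views. Feeling put it at about 0.265 to 0.27, and I finished at 0.266.
- **Flushness:** I judged this from the forces and from the carrier's small shift in the grip. The gap itself was not measured, and the moment readings were noisy with an offset I never measured.
- **Stage tilt:** I did not check separately that the setting stayed put. The push while feeling stayed within about 10 N.

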